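# Find the full sample canister by feel and log it

### The job

One of the three look-alike canisters in the grey tray still has its glass sample inside: lift them to feel which is the heavy one, set it gently upright on the middle of the scale's steel platform and let go, then press the green button fully to log it. Only the full canister may be left on the scale or logged; stand any canister you tried back upright where it was in the tray, and do not knock over or shift anything else.

Things in the scene. Friction and masses are not known exactly. Their poses are not given: they have to be found in the camera images.
- canister_1: one of three look-alike canisters: brown square body 62 x 62 mm, 97 mm high, neck 42 mm across, round yellow lid 54 mm across from 109 to 138 mm above the underside (grip it from above). Any one of the three holds a glass jar and weighs 0.48 to 0.64 kg; the other two hold only foam, 0.21 to 0.25 kg. Origin: centre of its underside, z up
- canister_2: one of three look-alike canisters: brown square body 62 x 62 mm, 97 mm high, neck 42 mm across, round yellow lid 54 mm across from 109 to 138 mm above the underside (grip it from above). Any one of the three holds a glass jar and weighs 0.48 to 0.64 kg; the other two hold only foam, 0.21 to 0.25 kg. Origin: centre of its underside, z up
- canister_3: one of three look-alike canisters: brown square body 62 x 62 mm, 97 mm high, neck 42 mm across, round yellow lid 54 mm across from 109 to 138 mm above the underside (grip it from above). Any one of the three holds a glass jar and weighs 0.48 to 0.64 kg; the other two hold only foam, 0.21 to 0.25 kg. Origin: centre of its underside, z up
- tray: shallow grey tray, 270 x 270 mm, floor 4 mm thick, rim 16 mm high, fixed; the three canisters and the spare lid stand in it about 125 mm apart in a 2 x 2 pattern, any in any place. Origin: centre of its underside
- scale: white dispatch scale, fixed, 300 (x) x 150 (y) x 30 mm high; square steel platform over its -x half, green button near its +x end. Origin: centre of its underside
- platform_top (a point): centre of the upper face of the scale's square steel platform, 116 x 116 mm, 50 mm above the table when unloaded
- platform (a joint): how far the sprung platform has sunk, m: 0 unloaded, 0.008 fully down. It stays up under an empty canister and sinks fully under the full one
- log_button_top (a point): centre of the top of the round green push button, 36 mm across, on the scale, 175 mm from the middle of the platform
- log_button (a joint): how far the button is pressed, m: 0 up, 0.006 fully down (about 5 N); it springs back
- water_bottle: clear water bottle with blue cap, 64 mm across, 210 mm high; bystander. Origin: centre of its underside
- sanitiser: pump bottle of hand sanitiser, 68 mm across, 178 mm high; bystander. Origin: centre of its underside
- spare_lid: loose yellow jug lid lying flat on the floor of the tray, 90 mm across, 22 mm thick; bystander. Origin: centre of its underside
- marker: blue marker pen with black cap, 130 mm long, lying on the table; bystander. Origin: middle of its underside, x along it

How it is judged:
By the outcome, as a careful person would: the job done as asked, in the order asked, and still so for the second after the job is handed in, with the robot touching nothing.
It also fails if it takes over 69 s, if anything falls off the work surface, if the arm or the gripper's body presses on something with over 40 N, if the wrist force passes 120 N, or if a joint passes its speed limit or range.

### The arm

A 6-joint arm with a two-finger parallel gripper is mounted at the origin on the work surface. World frame = base frame: x ahead of the robot, y to its left, z up, the work surface at z = 0. Lengths are in m, angles in rad, forces in N, time in s.
With the tool pointing down it reaches from about 0.3 to 0.85 m from the base axis. Payload 4.2 kg.
Tool frame: the origin (TCP) lies at the very end of the fingers, on their centre line; the grasp point (between the pads) lies 19 mm behind it; z points along the fingers, y is the line along which they close (so a half turn about z gives the same grasp; the last joint's range is limited). The gripper opens to 91 mm and grips with 3 to 60 N. Pads are 32 mm wide; open, the fingers measure 118 mm over their backs; the gripper's body (76 mm by 178 mm) begins 60 mm behind the grasp point.
Start: joints at [1.18, 0.32, 1.565, -0, 1.257, -0.02], TCP at [0.208, 0.536, 0.214] pointing down, gripper open.
Joint ranges: [-3.11, 3.11], [-0.84, 2.01], [0.21, 2.61], [-1.34, 4.49], [0.05, 2.63], [-2.56, 2.56]. Speed limits (rad/s): [2.57, 2.57, 3.14, 3.14, 3.14, 3.14].

### API

Orientations are given as [roll, pitch, yaw] about the fixed x, y, z axes, in that order (R = Rz(yaw) Ry(pitch) Rx(roll)).
In Python, from plant import sense, get_image, job_done gives the robot as it stands.
- The arm moves only by the tool jog_arm, never from a script. Its argument "steps" is a list that holds one entry, the list of rows, each a list of 6 numbers: the shift along the tool's x, y, z in cm, then the turn, a rotation vector about the tool's x, y, z in degrees. A call has 1 to 10 rows; each row is the pose to reach, as a shift and turn from the pose commanded when the call began, along the tool's axes at that moment; what a row does not reach only later rows make up. A row lasts 1/10 s, in which the tool goes at most 50 mm and 8.59 degrees, less where a joint would pass 70% of its speed; a pose out of reach is approached as far as the arm can. A call with a gripper value outside its range is refused whole. "gripper" is the finger opening in cm, from 0 to 9.12, set as the call begins (left out, the last holds). The fingers move at their own pace and stop on an object; the grip force is fixed at half the most. Time passes only in rows, so rows that repeat a pose let the fingers close. It gives the time, the measured TCP pose, the force, the opening and the grip force at its end, in the units of the state.
- sense(): the state, without advancing time (a new reading comes with each control period).
- get_image(name): name is "side" or "top" or "wrist"; returns a dict with "image" (420x560x3 uint8, red, green, blue), "vertical_fov" (degrees; the focal length in pixels is half the picture's height over the tangent of half this angle, whatever the lens; pixels are square), "cx", "cy" (the principal point, pixels), "rvec" (rotation vector, rad) and "tvec" (3), from world to camera coordinates, as OpenCV has them. Camera axes: x right, y down, z forward; pixel columns grow to the right and rows downward; lengths in m; the calibration is good to about 2 mm. A picture is of the moment at which its call begins. There is no depth.
- job_done(): hands the job in; it is judged then, once.
The state is a dict: "t": time; "joints": joint angles; "qvel": joint speeds; "joint_torque": joint torques, N m; "ee_pos": TCP position; "tcp_rot": TCP orientation; "ft_force": force on the tool from outside, world axes, zero at the start; "torque": the same for the moment, N m; "opening": finger opening in m; "grip_force": force on a finger pad.
Only numpy, scipy, OpenCV 4.12 (cv2) and the standard library are available. Lean on these libraries where they do the work, as an engineer would, in place of code of your own. Each camera call takes 0.05 s, during which the arm holds its last target. There are 200 camera calls.

## Working session

There is one attempt and no reset: what is moved stays moved. The work goes in short steps, Python scripts to look and compute and a tool call to move; the robot and the scene stay as the last step left them, time stands still between calls to the robot, and variables do not carry over. Pictures are saved under pics/ and viewed, at most 10 in all, crops included, and the job is handed in when it is done.

Besides the shell and the picture viewer there is one more tool, called after "Emit:" as name(argument=value, ...), one argument or row to a line, values as JSON. jog_arm: Moves the arm, as the interface text tells. Its arguments: {"type":"object","properties":{"steps":{"type":"array"},"gripper":{"type":"number"}},"required":["steps"]}

```bash
mkdir -p pics; cat > h.py <<'E'
import numpy as np,cv2
from plant import sense,get_image,job_done
def shot(n,f):
    d=get_image(n); cv2.imwrite('pics/'+f,cv2.cvtColor(d['image'],cv2.COLOR_RGB2BGR)); return d
def ray(d,u,v,z):
    f=d['image'].shape[0]/2/np.tan(np.radians(d['vertical_fov'])/2)
    R=cv2.Rodrigues(np.array(d['rvec'],float))[0];t=np.array(d['tvec'],float).ravel()
    c=-R.T@t; r=R.T@np.array([(u-d['cx'])/f,(v-d['cy'])/f,1]); return c+r*(z-c[2])/r[2]
def blobs(d,lo,hi,amin=60):
    h=cv2.cvtColor(d['image'],cv2.COLOR_RGB2HSV); m=cv2.inRange(h,lo,hi)
    n,l,s,c=cv2.connectedComponentsWithStats(m)
    return [(c[i].round(1).tolist(),s[i].tolist()) for i in range(1,n) if s[i][4]>amin]
E
python3 - <<'E'
from h import *
s=sense();print(s)
d=shot('top','t1.png');e=shot('side','s1.png')
print({k:d[k] for k in d if k!='image'})
cv2.imwrite('pics/a.png',cv2.resize(np.vstack([cv2.imread('pics/t1.png'),cv2.imread('pics/s1.png')]),(400,600)))
print('Y',blobs(d,(20,120,100),(35,255,255)));print('G',blobs(d,(40,90,50),(85,255,255)))
E
```

```text
{'t': 0.0, 'joints': array([ 1.17998255e+00,  3.20270876e-01,  1.56566871e+00,  9.30157242e-06,
        1.25740942e+00, -1.99969781e-02]), 'qvel': array([-8.52798271e-05, -1.14573758e-03, -5.54386098e-04,  1.50723982e-03,
       -7.68493684e-04,  2.10238101e-03]), 'joint_torque': array([-1.62326472e-05, -4.12458229e+01, -2.31975871e+01,  7.28527992e-02,
        4.57566103e-02, -1.32653604e-04]), 'ee_pos': array([0.20816766, 0.53544952, 0.21313637]), 'tcp_rot': array([-3.13983682e+00, -4.39612243e-05,  2.77077294e+00]), 'ft_force': array([-0.86689944, -0.32407696,  0.51471983]), 'torque': array([-0.02672418, -0.03889372,  0.02560636]), 'grip_force': 0.0, 'opening': 0.09111637170240304}
{'vertical_fov': 42.005049359031915, 'cx': 284.8135045780382, 'cy': 219.00961771138574, 'rvec': array([ 2.1446292 , -2.10508857,  0.20115746]), 'tvec': array([0.05920181, 0.51493922, 1.30290943])}
Y [([241.3, 171.2], [224, 155, 35, 34, 932]), ([190.6, 181.6], [180, 171, 23, 22, 407]), ([262.5, 205.8], [251, 195, 24, 23, 424]), ([206.2, 226.9], [195, 216, 24, 23, 428])]
G [([436.9, 180.1], [430, 173, 15, 15, 173]), ([444.0, 213.0], [434, 209, 21, 9, 123])]
```

View pics/t1.png

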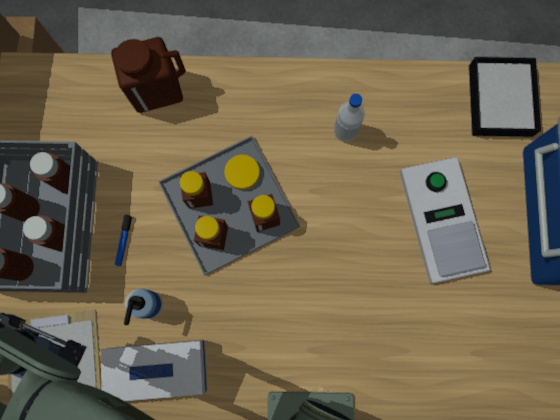

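View pics/s1.png

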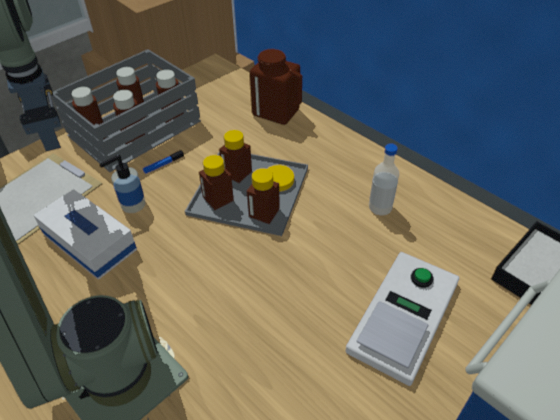

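The top view shows the three lids at (191,182), (262,206) and (206,227), with the spare lid at (241,171). The platform is near (457,249) and the button near (437,180). In both views the bottle and sanitiser are clear of the tray.

```bash
python3 - <<'E'
from h import *
d=get_image('top')
for n,u,v,z in [('A',190.6,181.6,.14),('B',262.5,205.8,.14),('C',206.2,226.9,.14),('spare',241.3,171.2,.026),('btn',436.9,180.1,.045),('plat',457,249,.05),
 ('tr1',161,183,.016),('tr2',255,139,.016),('tr3',299,226,.016),('tr4',207,273,.016),('bottle',355,101,.2),('sanit',137,300,.15),
 ('s1',402,169,.03),('s2',459,159,.03),('s3',489,271,.03),('s4',432,282,.03)]: print(n,ray(d,u,v,z)[:2].round(4))
h=cv2.cvtColor(d['image'],cv2.COLOR_RGB2HSV)
m=cv2.inRange(h,(0,0,110),(179,60,190));m[:,:380]=0;m[:215]=0;m[290:]=0;m[:,500:]=0
n,l,s,c=cv2.connectedComponentsWithStats(m);i=1+s[1:,4].argmax();print(s[i],c[i])
# steel: print rows
print(h[249,425:495:3].tolist())
from scipy.spatial.transform import Rotation as R
print(R.from_euler('xyz',sense()['tcp_rot']).as_matrix().round(3))
E
```

```text
A [0.5808 0.2896]
B [0.5265 0.1209]
C [0.4746 0.2486]
spare [0.6399 0.182 ]
btn [ 0.621  -0.3114]
plat [ 0.4468 -0.3533]
tr1 [0.6075 0.3871]
tr2 [0.7299 0.1501]
tr3 [0.5025 0.0326]
tr4 [0.3798 0.2593]
bottle [ 0.762  -0.0862]
sanit [0.3058 0.3929]
s1 [ 0.6525 -0.2276]
s2 [ 0.6819 -0.3741]
s3 [ 0.3964 -0.4364]
s4 [ 0.3668 -0.295 ]
[ 411  215   79   68 3690] [449.92168022 246.64308943]
[[103, 11, 164], [100, 9, 162], [105, 10, 155], [111, 25, 135], [108, 24, 136], [108, 24, 136], [111, 25, 135], [108, 25, 135], [109, 26, 136], [111, 25, 135], [108, 25, 135], [108, 25, 134], [109, 26, 135], [110, 23, 135], [108, 25, 134], [111, 25, 134], [108, 25, 132], [111, 25, 132], [108, 25, 133], [103, 11, 158], [19, 105, 90], [19, 103, 141], [20, 105, 141], [19, 103, 141]]
[[-0.932  0.362 -0.   ]
 [ 0.362  0.932 -0.001]
 [ 0.    -0.001 -1.   ]]
```

Emit:
jog_arm(
  steps=[
    [[-35.2,-17.1,0,0,0,0],[-35.2,-17.1,0,0,0,0],[-35.2,-17.1,0,0,0,0],[-35.2,-17.1,0,0,0,0],[-35.2,-17.1,0,0,0,0],[-35.2,-17.1,0,0,0,0],[-35.2,-17.1,0,0,0,0],[-35.2,-17.1,0,0,0,0],[-35.2,-17.1,0,0,0,0],[-35.2,-17.1,0,0,0,0]],
  ],
  gripper=9.1,
)

```text
t: 1.15
ee_pos: [0.4745, 0.2484, 0.2135]
tcp_rot: [-3.141, -0.001, 2.769]
ft_force: [0.3, -0.6, 0.0]
opening: 0.091
grip_force: 0.0
```

```bash
cat >> h.py <<'E'
def tool(p):
    from scipy.spatial.transform import Rotation as R
    s=sense(); return R.from_euler('xyz',s['tcp_rot']).as_matrix().T@(np.array(p)-s['ee_pos'])*100
E
python3 - <<'E'
from h import *
s=sense();print(s['ee_pos'],s['tcp_rot'],s['ft_force'])
d=shot('wrist','w1.png')
for c,st in blobs(d,(20,120,60),(35,255,255)):
    p=ray(d,*c,.142);print(c,st,p.round(4),tool([p[0],p[1],.213]).round(2))
E
```

```text
[0.4745207  0.24844782 0.21353602] [-3.14133788e+00 -1.20838632e-03  2.76856578e+00] [ 0.3391894  -0.58409515  0.03582149]
[284.9, 216.7] [253, 182, 65, 69, 3536] [0.4754 0.2502 0.142 ] [-0.1   0.14  0.06]
[351.7, 281.5] [339, 270, 24, 20, 289] [0.5509 0.2825 0.142 ] [-5.96  5.9   0.05]
[107.2, 304.1] [95, 276, 31, 56, 838] [0.4943 0.0749 0.142 ] [ -8.22 -15.51   0.06]
[459.3, 304.0] [441, 276, 31, 56, 838] [0.6063 0.3638 0.142 ] [-8.17 15.49  0.05]
[283.1, 286.4] [266, 284, 37, 6, 139] [0.534  0.2258 0.142 ] [-6.44 -0.    0.05]
[192.8, 329.9] [179, 318, 28, 27, 414] [0.5458 0.1335 0.142 ] [-10.89  -8.18   0.05]
[385.5, 349.7] [250, 318, 306, 48, 6920] [0.6296 0.29   0.142 ] [-13.03   9.45   0.04]
[363.6, 325.4] [343, 318, 40, 18, 517] [0.5971 0.2789 0.142 ] [-10.39   7.24   0.05]
```

View pics/w1.png

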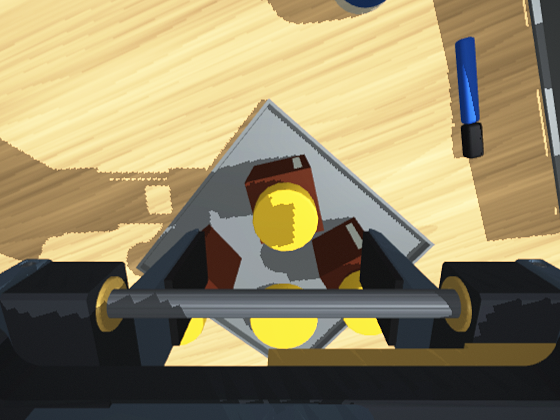

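The wrist view has lid C at (285,217), within 2 mm of the tool axis, and the fingers straddle it freely. I'll go down on it.

Emit:
jog_arm(
  steps=[
    [[-0.1,0.1,3,0,0,0],[-0.1,0.1,6,0,0,0],[-0.1,0.1,8.5,0,0,0],[-0.1,0.1,10,0,0,0],[-0.1,0.1,10.5,0,0,0],[-0.1,0.1,10.5,0,0,0],[-0.1,0.1,10.5,0,0,0]],
  ],
)

```text
t: 1.9
ee_pos: [0.476, 0.2505, 0.1099]
tcp_rot: [3.14, 0.001, 2.772]
ft_force: [0.3, -0.2, 1.3]
opening: 0.0908
grip_force: 0.0
```

Emit:
jog_arm(
  steps=[
    [[0,0,0,0,0,0],[0,0,0,0,0,0],[0,0,0,0,0,0],[0,0,0,0,0,0],[0,0,0,0,0,0],[0,0,0,0,0,0],[0,0,0,0,0,0],[0,0,0,0,0,0]],
  ],
  gripper=4.5,
)

```text
t: 2.7
ee_pos: [0.4758, 0.2495, 0.1091]
tcp_rot: [3.142, 0.0, 2.771]
ft_force: [-0.2, -0.9, 1.6]
opening: 0.0533
grip_force: 30.0
```

Gripped. I'll lift 3 cm to feel the weight.

Emit:
jog_arm(
  steps=[
    [[0,0,-0.5,0,0,0],[0,0,-1.5,0,0,0],[0,0,-2.5,0,0,0],[0,0,-3,0,0,0],[0,0,-3,0,0,0],[0,0,-3,0,0,0],[0,0,-3,0,0,0],[0,0,-3,0,0,0],[0,0,-3,0,0,0],[0,0,-3,0,0,0]],
  ],
)

```text
t: 3.7
ee_pos: [0.4757, 0.2495, 0.1388]
tcp_rot: [-3.141, -0.0, 2.771]
ft_force: [0.2, 0.6, -1.4]
opening: 0.0535
grip_force: 30.0
```

```bash
python3 - <<'E'
from h import *
f=[]
for i in range(3): get_image('wrist'); f.append(sense()['ft_force'][2])
s=sense();print(f,s['ee_pos'],s['grip_force'],s['joint_torque'])
E
```

```text
[np.float64(-1.906959469447389), np.float64(-2.6606799454527073), np.float64(-2.432202120287677)] [0.47574625 0.24958113 0.13890056] 29.999624490737915 [ 1.45979378e-03 -4.01560593e+01 -2.16633850e+01  2.55224394e-02
  7.69212353e-02 -4.04911714e-05]
```

About 2.3 N, so C is an empty one. It goes back down and I release it.

Emit:
jog_arm(
  steps=[
    [[0,0,1,0,0,0],[0,0,2,0,0,0],[0,0,2.5,0,0,0],[0,0,2.8,0,0,0],[0,0,3,0,0,0],[0,0,3,0,0,0],[0,0,3,0,0,0],[0,0,3,0,0,0]],
  ],
)

```text
t: 4.65
ee_pos: [0.476, 0.2497, 0.1091]
tcp_rot: [3.141, 0.0, 2.771]
ft_force: [0.7, 0.7, -2.2]
opening: 0.0533
grip_force: 30.0
```

Emit:
jog_arm(
  steps=[
    [[0,0,0,0,0,0],[0,0,0,0,0,0],[0,0,0,0,0,0],[0,0,0,0,0,0],[0,0,0,0,0,0],[0,0,0,0,0,0],[0,0,0,0,0,0]],
  ],
  gripper=9.1,
)

```text
t: 5.35
ee_pos: [0.4758, 0.2496, 0.1089]
tcp_rot: [3.142, -0.0, 2.771]
ft_force: [-0.1, 0.4, 0.6]
opening: 0.0913
grip_force: 0.0
```

Emit:
jog_arm(
  steps=[
    [[0,0,-3,0,0,0],[0,0,-7,0,0,0],[0,0,-10.5,0,0,0],[0,0,-10.5,0,0,0],[0,0,-10.5,0,0,0],[0,0,-10.5,0,0,0]],
  ],
)

```text
t: 5.95
ee_pos: [0.475, 0.2492, 0.2127]
tcp_rot: [-3.14, -0.002, 2.771]
ft_force: [0.4, -0.1, 0.6]
opening: 0.0907
grip_force: 0.0
```

```bash
python3 - <<'E'
from h import *
d=shot('wrist','w2.png')
for n in ('A',(.5808,.2896)),('B',(.5265,.1209)): print(n,tool([*n[1],.213]).round(2))
print([(c,st,ray(d,*c,.142).round(4)) for c,st in blobs(d,(20,120,60),(35,255,255),2000)], sense()['ee_pos'],sense()['ft_force'])
t=get_image('top');print(blobs(t,(20,120,100),(35,255,255),100))
E
```

```text
('A', (0.5808, 0.2896)) [-8.4   7.6  -0.09]
('B', (0.5265, 0.1209)) [ -9.45 -10.09  -0.05]
[([284.4, 217.1], [252, 183, 66, 69, 3554], array([0.4757, 0.2504, 0.142 ])), ([384.8, 349.7], [249, 318, 307, 48, 6963], array([0.6287, 0.2903, 0.142 ]))] [0.47494366 0.24916099 0.21246856] [-0.33316108  0.57025444  0.25862973]
[([241.5, 171.3], [224, 155, 36, 34, 942]), ([262.5, 205.8], [251, 195, 24, 23, 431])]
```

C is back in the same spot. Next is A.

Emit:
jog_arm(
  steps=[
    [[-4,4,0,0,0,0],[-8.4,7.6,0,0,0,0],[-8.4,7.6,0,0,0,0],[-8.4,7.6,0,0,0,0],[-8.4,7.6,0,0,0,0],[-8.4,7.6,0,0,0,0],[-8.4,7.6,0,0,0,0]],
  ],
)

```text
t: 6.75
ee_pos: [0.5805, 0.2897, 0.2144]
tcp_rot: [-3.142, -0.0, 2.771]
ft_force: [-1.0, -0.4, -0.7]
opening: 0.0914
grip_force: 0.0
```

```bash
python3 - <<'E'
from h import *
d=shot('wrist','w3.png')
for c,st in blobs(d,(20,120,60),(35,255,255),500):
    p=ray(d,*c,.142);print(c,st,p.round(4),tool([p[0],p[1],.108]).round(2))
print(sense()['ee_pos'],sense()['ft_force'])
E
```

```text
[184.2, 111.9] [146, 75, 78, 75, 4597] [0.4791 0.2513 0.142 ] [ 8.08 -7.27 10.65]
[284.9, 216.1] [253, 182, 65, 68, 3503] [0.5813 0.2915 0.142 ] [1.000e-02 1.800e-01 1.065e+01]
[77.6, 227.3] [37, 194, 82, 68, 4224] [0.5291 0.1296 0.142 ] [ -0.99 -16.8   10.65]
[229.1, 257.5] [202, 224, 57, 66, 3072] [0.5986 0.2344 0.142 ] [-3.67 -4.51 10.65]
[107.2, 303.9] [95, 276, 31, 56, 838] [0.601  0.1155 0.142 ] [ -8.2  -15.51  10.65]
[459.3, 303.9] [441, 276, 31, 56, 837] [0.7129 0.4057 0.142 ] [-8.11 15.6  10.65]
[417.2, 355.6] [268, 343, 288, 23, 5289] [0.7536 0.3574 0.142 ] [-13.66  12.56  10.65]
[0.58072834 0.2897359  0.21448886] [-0.22873158 -0.18510808  0.95307306]
```

Emit:
jog_arm(
  steps=[
    [[0,0.1,3,0,0,0],[0,0.1,6,0,0,0],[0,0.1,8.5,0,0,0],[0,0.1,10,0,0,0],[0,0.1,10.5,0,0,0],[0,0.1,10.5,0,0,0],[0,0.1,10.5,0,0,0]],
  ],
)

```text
t: 7.5
ee_pos: [0.5825, 0.2912, 0.1103]
tcp_rot: [3.14, 0.001, 2.771]
ft_force: [-0.0, -0.2, -0.0]
opening: 0.0909
grip_force: 0.0
```

Emit:
jog_arm(
  steps=[
    [[0,0,0,0,0,0],[0,0,0,0,0,0],[0,0,0,0,0,0],[0,0,0,0,0,0],[0,0,0,0,0,0],[0,0,0,0,0,0],[0,0,0,0,0,0],[0,0,0,0,0,0]],
  ],
  gripper=4.5,
)

```text
t: 8.3
ee_pos: [0.582, 0.2909, 0.1091]
tcp_rot: [3.142, 0.0, 2.771]
ft_force: [-0.9, -0.8, 1.1]
opening: 0.0538
grip_force: 30.0
```

Emit:
jog_arm(
  steps=[
    [[0,0,-0.5,0,0,0],[0,0,-1.5,0,0,0],[0,0,-2.5,0,0,0],[0,0,-3,0,0,0],[0,0,-3,0,0,0],[0,0,-3,0,0,0],[0,0,-3,0,0,0],[0,0,-3,0,0,0],[0,0,-3,0,0,0],[0,0,-3,0,0,0]],
  ],
)

```text
t: 9.3
ee_pos: [0.5819, 0.2909, 0.1387]
tcp_rot: [-3.141, -0.0, 2.771]
ft_force: [-0.2, 0.1, -1.8]
opening: 0.0534
grip_force: 30.0
```

```bash
python3 - <<'E'
from h import *
f=[]
for i in range(3): get_image('wrist'); f.append(sense()['ft_force'][2])
s=sense();print(f,s['ee_pos'],s['grip_force'],tool([.447,-.353,.24]))
E
```

```text
[np.float64(-1.838279727783891), np.float64(-2.04083109734645), np.float64(-2.302178609734875)] [0.58197808 0.29091287 0.13892121] 29.999613761901855 [-10.75306334 -64.90533845 -10.11269503]
```

A is also empty, so B must be the full one. A goes back.

Emit:
jog_arm(
  steps=[
    [[0,0,1,0,0,0],[0,0,2,0,0,0],[0,0,2.5,0,0,0],[0,0,2.8,0,0,0],[0,0,3,0,0,0],[0,0,3,0,0,0],[0,0,3,0,0,0],[0,0,3,0,0,0]],
  ],
)

```text
t: 10.25
ee_pos: [0.5821, 0.2911, 0.1091]
tcp_rot: [3.141, 0.0, 2.771]
ft_force: [-0.3, -0.2, -2.2]
opening: 0.0534
grip_force: 30.0
```

Emit:
jog_arm(
  steps=[
    [[0,0,0,0,0,0],[0,0,0,0,0,0],[0,0,0,0,0,0],[0,0,0,0,0,0],[0,0,0,0,0,0],[0,0,0,0,0,0],[0,0,0,0,0,0]],
  ],
  gripper=9.1,
)

```text
t: 10.95
ee_pos: [0.582, 0.2909, 0.109]
tcp_rot: [3.141, 0.0, 2.771]
ft_force: [-0.0, 0.4, 0.2]
opening: 0.0907
grip_force: 0.0
```

Emit:
jog_arm(
  steps=[
    [[0,0,-3,0,0,0],[0,0,-7,0,0,0],[0,0,-10.5,0,0,0],[0,0,-10.5,0,0,0],[0,0,-10.5,0,0,0],[0,0,-10.5,0,0,0]],
  ],
)

```text
t: 11.55
ee_pos: [0.5812, 0.2905, 0.2125]
tcp_rot: [-3.14, -0.002, 2.771]
ft_force: [0.8, -0.5, -0.8]
opening: 0.091
grip_force: 0.0
```

```bash
python3 - <<'E'
from h import *
d=shot('wrist','w4.png')
print(tool([.5265,.122,.213]).round(2))
print([(c,st,ray(d,*c,.142).round(4)) for c,st in blobs(d,(20,120,60),(35,255,255),2000)], sense()['ee_pos'],sense()['ft_force'])
E
```

```text
[ -1.01 -17.68  -0.04]
[([182.4, 111.8], [144, 75, 79, 75, 4658], array([0.4792, 0.2514, 0.142 ])), ([284.3, 216.9], [252, 183, 66, 68, 3545], array([0.5816, 0.2918, 0.142 ])), ([75.4, 227.7], [35, 194, 82, 68, 4263], array([0.529 , 0.1297, 0.142 ])), ([228.8, 257.8], [202, 225, 56, 65, 3017], array([0.5985, 0.2355, 0.142 ])), ([417.2, 355.7], [268, 343, 288, 23, 5281], array([0.7518, 0.3577, 0.142 ]))] [0.58114915 0.29049533 0.21219934] [-0.26408947 -0.69904579 -0.58667963]
```

Emit:
jog_arm(
  steps=[
    [[-0.5,-5,0,0,0,0],[-0.8,-10,0,0,0,0],[-1,-15,0,0,0,0],[-1,-17.7,0,0,0,0],[-1,-17.7,0,0,0,0],[-1,-17.7,0,0,0,0],[-1,-17.7,0,0,0,0],[-1,-17.7,0,0,0,0]],
  ],
)

```text
t: 12.4
ee_pos: [0.5274, 0.1233, 0.2134]
tcp_rot: [-3.142, -0.001, 2.772]
ft_force: [0.6, 0.2, -0.5]
opening: 0.0907
grip_force: 0.0
```

```bash
python3 - <<'E'
from h import *
d=shot('wrist','w5.png')
for c,st in blobs(d,(20,120,60),(35,255,255),2000):
    p=ray(d,*c,.142);print(c,st,p.round(4),tool([p[0],p[1],.108]).round(2))
E
```

```text
[415.5, 97.0] [374, 58, 83, 78, 4990] [0.477 0.246 0.142] [ 9.12  9.63 10.55]
[494.6, 204.0] [453, 171, 84, 68, 4433] [0.5783 0.2847 0.142 ] [ 1.08 16.9  10.55]
[281.5, 216.6] [249, 182, 66, 69, 3524] [0.5272 0.1225 0.142 ] [-0.02 -0.08 10.55]
[350.5, 247.5] [324, 217, 74, 70, 2517] [0.573  0.1663 0.142 ] [-2.71  5.66 10.55]
[417.3, 355.7] [268, 343, 288, 23, 5283] [0.6995 0.1911 0.142 ] [-13.6   12.54  10.54]
```

Emit:
jog_arm(
  steps=[
    [[0,-0.1,3,0,0,0],[0,-0.1,6,0,0,0],[0,-0.1,8.5,0,0,0],[0,-0.1,10,0,0,0],[0,-0.1,10.5,0,0,0],[0,-0.1,10.5,0,0,0],[0,-0.1,10.5,0,0,0]],
  ],
)

```text
t: 13.15
ee_pos: [0.5275, 0.1219, 0.1097]
tcp_rot: [3.141, 0.001, 2.771]
ft_force: [0.4, -0.2, -0.4]
opening: 0.0907
grip_force: 0.0
```

Emit:
jog_arm(
  steps=[
    [[0,0,0,0,0,0],[0,0,0,0,0,0],[0,0,0,0,0,0],[0,0,0,0,0,0],[0,0,0,0,0,0],[0,0,0,0,0,0],[0,0,0,0,0,0],[0,0,0,0,0,0]],
  ],
  gripper=4.5,
)

```text
t: 13.95
ee_pos: [0.527, 0.1216, 0.1091]
tcp_rot: [3.141, 0.0, 2.771]
ft_force: [-0.3, 1.4, 0.8]
opening: 0.0534
grip_force: 30.0
```

Emit:
jog_arm(
  steps=[
    [[0,0,-0.5,0,0,0],[0,0,-1.5,0,0,0],[0,0,-2.5,0,0,0],[0,0,-3,0,0,0],[0,0,-3,0,0,0],[0,0,-3,0,0,0],[0,0,-3,0,0,0],[0,0,-3,0,0,0],[0,0,-3,0,0,0],[0,0,-3,0,0,0]],
  ],
)

```text
t: 14.95
ee_pos: [0.5267, 0.1214, 0.1388]
tcp_rot: [-3.141, -0.0, 2.771]
ft_force: [0.7, -0.4, -5.7]
opening: 0.0535
grip_force: 30.0
```

```bash
python3 - <<'E'
from h import *
f=[]
for i in range(3): d=get_image('top'); f.append(sense()['ft_force'][2])
s=sense();print(f,s['ee_pos'],s['grip_force'])
h=cv2.cvtColor(d['image'],cv2.COLOR_RGB2HSV)
m=cv2.inRange(h,(105,18,118),(114,32,148));m[:,:415]=0;m[:215]=0;m[290:]=0;m[:,495:]=0
m=cv2.morphologyEx(m,cv2.MORPH_OPEN,np.ones((5,5)))
n,l,st,c=cv2.connectedComponentsWithStats(m);i=1+st[1:,4].argmax()
r=cv2.minAreaRect(np.argwhere(l==i)[:,::-1].astype(np.float32));print(st[i],c[i],r)
p=ray(d,*r[0],.05);b=ray(d,436.9,180.1,.05);print(p,b,np.linalg.norm(p-b))
print(tool([p[0],p[1],.2]))
E
```

```text
[np.float64(-5.085725842947137), np.float64(-5.094054686323453), np.float64(-5.057479310933784)] [0.52678854 0.12137854 0.13888809] 29.99911665916443
[ 433  222   51   51 1599] [460.18449031 250.84177611] ((456.1453857421875, 249.16746520996094), (46.74717712402344, 46.654239654541016), 73.81079864501953)
[ 0.44634147 -0.35120583  0.05      ] [ 0.61965687 -0.30992458  0.05      ] 0.17816388239963227
[ -9.62465771 -46.96177106  -6.11406633]
```

B feels about 5.1 N, so it is the full one. I'll carry it over smoothly.

Emit:
jog_arm(
  steps=[
    [[0,0,-1,0,0,0],[0,0,-3,0,0,0],[0,0,-5,0,0,0],[-0.2,-1,-6,0,0,0],[-0.6,-3,-6,0,0,0],[-1.2,-6,-6,0,0,0],[-1.9,-9.5,-6,0,0,0],[-2.7,-13,-6,0,0,0],[-3.4,-16.5,-6,0,0,0],[-4.1,-20,-6,0,0,0]],
  ],
)

```text
t: 16.1
ee_pos: [0.4915, -0.0818, 0.1992]
tcp_rot: [-3.141, 0.0, 2.771]
ft_force: [-0.0, -0.3, -5.2]
opening: 0.0534
grip_force: 30.0
```

Emit:
jog_arm(
  steps=[
    [[-0.7,-3.5,0,0,0,0],[-1.4,-7,0,0,0,0],[-2.1,-10.5,0,0,0,0],[-2.9,-14,0,0,0,0],[-3.6,-17.5,0,0,0,0],[-4.3,-21,0,0,0,0],[-4.9,-24,0,0,0,0],[-5.3,-26,0,0,0,0],[-5.5,-26.9,0,0,0,0],[-5.5,-26.9,0,0,0,0]],
  ],
)

```text
t: 17.1
ee_pos: [0.4456, -0.3514, 0.1988]
tcp_rot: [3.141, -0.0, 2.769]
ft_force: [-0.1, 0.1, -5.9]
opening: 0.0537
grip_force: 30.0
```

```bash
python3 - <<'E'
from h import *
d=shot('wrist','w6.png')
s=sense();print(s['ee_pos'],s['tcp_rot'],s['ft_force'],tool([.447,-.3515,.157]))
E
```

```text
[ 0.44585135 -0.35021728  0.1987698 ] [ 3.14054079e+00 -8.57033820e-04  2.76985635e+00] [-0.01860587  0.29508358 -5.5426776 ] [-0.15719171 -0.08218152  4.17676311]
```

View pics/w6.png

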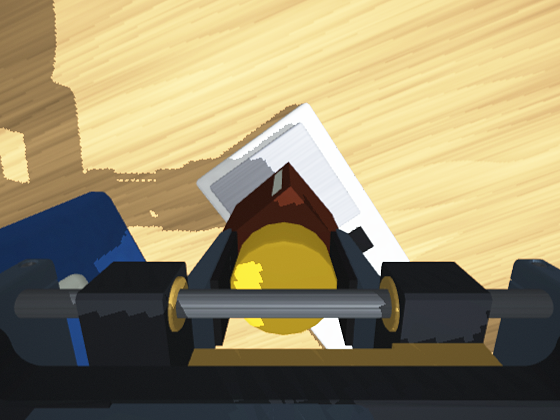

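The wrist view shows the canister hanging upright over the platform. The platform's far corner is near (300,122), its left corner near (210,183) and its right corner near (360,212). The left–right diagonal gives me a centre to check.

```bash
python3 - <<'E'
from h import *
d=get_image('wrist')
P=[ray(d,*q,.05) for q in ((300,122),(210,183),(360,212))]
print(np.round(P,4),(P[1]+P[2])/2,np.linalg.norm(P[0]-P[1]),np.linalg.norm(P[0]-P[2]))
E
```

```text
[[ 0.3854 -0.3085  0.05  ]
 [ 0.4088 -0.4161  0.05  ]
 [ 0.4947 -0.2813  0.05  ]] [ 0.45174263 -0.34872765  0.05      ] 0.11013819233504556 0.11267570105057732
```

Emit:
jog_arm(
  steps=[
    [[-0.2,0,0.5,0,0,0],[-0.35,0.1,1.5,0,0,0],[-0.35,0.1,2.5,0,0,0],[-0.35,0.1,3.3,0,0,0],[-0.35,0.1,3.8,0,0,0],[-0.35,0.1,4.1,0,0,0],[-0.35,0.1,4.3,0,0,0],[-0.35,0.1,4.5,0,0,0],[-0.35,0.1,4.6,0,0,0],[-0.35,0.1,4.6,0,0,0]],
  ],
)

```text
t: 18.2
ee_pos: [0.4502, -0.351, 0.1535]
tcp_rot: [-3.141, 0.001, 2.771]
ft_force: [-0.1, 0.9, -1.7]
opening: 0.0535
grip_force: 30.0
```

Emit:
jog_arm(
  steps=[
    [[0,0,0.1,0,0,0],[0,0,0.2,0,0,0],[0,0,0.3,0,0,0],[0,0,0.4,0,0,0],[0,0,0.5,0,0,0],[0,0,0.5,0,0,0],[0,0,0.5,0,0,0],[0,0,0.5,0,0,0]],
  ],
)

```text
t: 19.0
ee_pos: [0.45, -0.3509, 0.1479]
tcp_rot: [3.142, 0.0, 2.771]
ft_force: [-0.5, 0.3, -1.9]
opening: 0.0536
grip_force: 30.0
```

Emit:
jog_arm(
  steps=[
    [[0,0,0.05,0,0,0],[0,0,0.1,0,0,0],[0,0,0.1,0,0,0],[0,0,0.1,0,0,0]],
  ],
)

```text
t: 19.4
ee_pos: [0.45, -0.351, 0.1471]
tcp_rot: [-3.142, 0.0, 2.771]
ft_force: [-0.9, 1.0, -0.1]
opening: 0.0538
grip_force: 30.0
```

Emit:
jog_arm(
  steps=[
    [[0,0,0,0,0,0],[0,0,0,0,0,0],[0,0,0,0,0,0],[0,0,0,0,0,0],[0,0,0,0,0,0],[0,0,0,0,0,0],[0,0,0,0,0,0]],
  ],
  gripper=9.1,
)

```text
t: 20.1
ee_pos: [0.4499, -0.3509, 0.1469]
tcp_rot: [3.142, 0.0, 2.771]
ft_force: [-1.0, 0.1, 0.4]
opening: 0.091
grip_force: 0.0
```

Emit:
jog_arm(
  steps=[
    [[0,0,-1.5,0,0,0],[0,0,-5,0,0,0],[0,0,-9,0,0,0],[0,0,-10,0,0,0],[0,0,-10,0,0,0],[0,0,-10,0,0,0],[0,0,-10,0,0,0]],
  ],
)

```text
t: 20.8
ee_pos: [0.4492, -0.3502, 0.2449]
tcp_rot: [3.14, -0.004, 2.771]
ft_force: [-0.3, 0.1, 0.7]
opening: 0.0911
grip_force: 0.0
```

```bash
python3 - <<'E'
from h import *
d=shot('wrist','w7.png')
s=sense();print(s['ee_pos'],s['ft_force'])
for c,st in blobs(d,(20,120,60),(35,255,255),2000): print(c,st,ray(d,*c,.18))
print(tool([.6205,-.311,.247]))
E
```

```text
[ 0.44926089 -0.35029629  0.2450598 ] [ 0.01286336  0.14239517 -0.91736521]
[283.3, 220.4] [250, 185, 67, 71, 3685] [ 0.45026683 -0.34987706  0.18      ]
[417.0, 355.7] [268, 343, 288, 23, 5247] [ 0.61423363 -0.2838049   0.18      ]
[-14.53544688   9.86789731  -0.23095208]
```

View pics/w7.png

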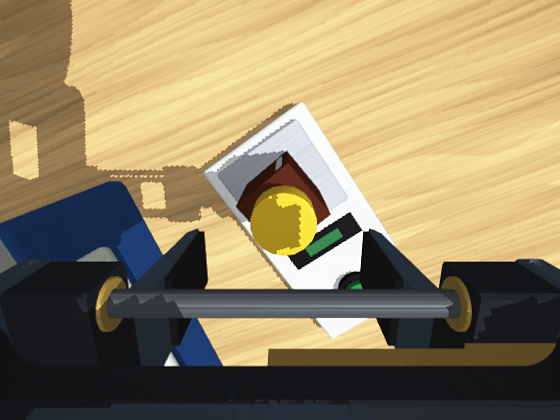

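The canister stands upright on the platform, lid at (283,220), and the button is partly hidden at (352,283). I'll close the gripper and go above the button.

Emit:
jog_arm(
  steps=[
    [[-3,2,0,0,0,0],[-6,4,0,0,0,0],[-10,7,0,0,0,0],[-13,9,0,0,0,0],[-14.5,9.9,0,0,0,0],[-14.5,9.9,0,0,0,0],[-14.5,9.9,0,0,0,0],[-14.5,9.9,0,0,0,0],[-14.5,9.9,0,0,0,0]],
  ],
  gripper=0,
)

```text
t: 21.75
ee_pos: [0.6198, -0.3117, 0.2472]
tcp_rot: [-3.142, -0.0, 2.77]
ft_force: [-1.3, -0.6, 0.2]
opening: 0.022
grip_force: 0.0
```

```bash
python3 - <<'E'
from h import *
d=shot('wrist','w8.png')
s=sense();print(s['ee_pos'],s['ft_force'])
e=get_image('top');print(ray(e,525,190,.15),ray(e,525,190,.05))
for c,st in blobs(d,(40,90,40),(85,255,255),60): print(c,st,ray(d,*c,.045))
E
```

```text
[ 0.61997985 -0.31163385  0.24739563] [ 0.22672526  0.49409807 -0.13735519]
[ 0.57315499 -0.48395986  0.15      ] [ 0.59841104 -0.52915839  0.05      ]
[244.8, 126.1] [225, 109, 41, 35, 570] [ 0.54317064 -0.32861316  0.045     ]
[285.1, 185.3] [270, 170, 31, 31, 741] [ 0.62439586 -0.31061555  0.045     ]
```

View pics/w8.png

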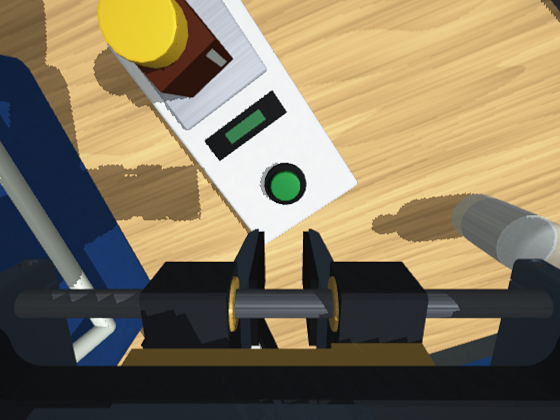

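The button is at (285,185), about 3 mm from the tool axis. The canister, bottle and caddy are clear of the gripper body. I'll descend.

Emit:
jog_arm(
  steps=[
    [[-0.3,0,3,0,0,0],[-0.3,0,7,0,0,0],[-0.3,0,11,0,0,0],[-0.3,0,14,0,0,0],[-0.3,0,16.5,0,0,0],[-0.3,0,18,0,0,0],[-0.3,0,18.5,0,0,0],[-0.3,0,18.5,0,0,0],[-0.3,0,18.5,0,0,0]],
  ],
)

```text
t: 22.75
ee_pos: [0.6247, -0.3128, 0.0636]
tcp_rot: [-3.141, 0.003, 2.771]
ft_force: [0.3, 1.1, -0.1]
opening: 0.0005
grip_force: 0.0
```

Emit:
jog_arm(
  steps=[
    [[0,0,0.3,0,0,0],[0,0,0.6,0,0,0],[0,0,0.9,0,0,0],[0,0,1.2,0,0,0],[0,0,1.4,0,0,0],[0,0,1.6,0,0,0],[0,0,1.6,0,0,0],[0,0,1.6,0,0,0]],
  ],
)

```text
t: 23.55
ee_pos: [0.6239, -0.3123, 0.0465]
tcp_rot: [3.142, 0.001, 2.771]
ft_force: [-0.7, 0.4, 4.5]
opening: 0.0003
grip_force: 2.3
```

Emit:
jog_arm(
  steps=[
    [[0,0,0.1,0,0,0],[0,0,0.2,0,0,0],[0,0,0.3,0,0,0],[0,0,0.3,0,0,0],[0,0,0.3,0,0,0]],
  ],
)

```text
t: 24.05
ee_pos: [0.624, -0.3123, 0.0461]
tcp_rot: [-3.142, 0.002, 2.771]
ft_force: [-6.0, 2.0, 16.6]
opening: 0.0005
grip_force: 8.3
```

Emit:
jog_arm(
  steps=[
    [[0,0,-3,0,0,0],[0,0,-8,0,0,0],[0,0,-13,0,0,0],[0,0,-18,0,0,0],[0,0,-20,0,0,0],[0,0,-20,0,0,0],[0,0,-20,0,0,0]],
  ],
)

```text
t: 24.75
ee_pos: [0.6234, -0.312, 0.2416]
tcp_rot: [3.141, -0.002, 2.771]
ft_force: [0.4, -0.2, -0.8]
opening: 0.0001
grip_force: 0.0
```

```bash
python3 - <<'E'
from h import *
d=shot('wrist','w9.png');shot('side','s9.png')
a=cv2.imread('pics/w9.png')[0:260,60:380];b=cv2.imread('pics/s9.png')[100:400,160:480]
cv2.imwrite('pics/c9.png',np.hstack([cv2.resize(a,(400,325)),cv2.resize(b,(400,325))]))
e=get_image('top');print(blobs(e,(20,120,100),(35,255,255),100))
E
```

```text
[([241.5, 171.3], [224, 155, 36, 34, 942]), ([190.6, 181.5], [180, 171, 23, 22, 407]), ([206.2, 226.9], [195, 216, 24, 23, 432])]
```

View pics/c9.png

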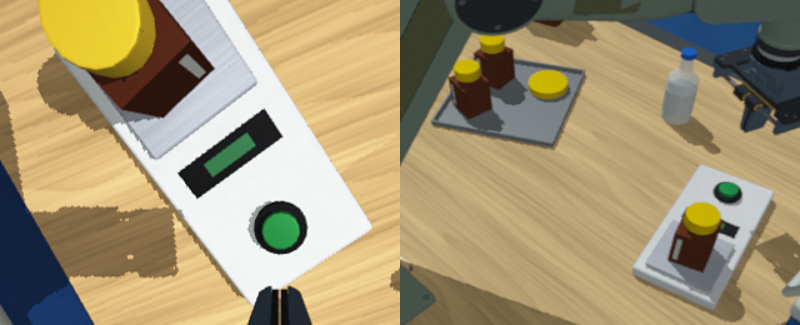

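The left crop shows the button sprung back up, and the right crop shows the canister upright on the platform with the tray unchanged. I want to confirm the full stroke, so I'll press once more in stages and read where the spring starts.

Emit:
jog_arm(
  steps=[
    [[0,0,5,0,0,0],[0,0,10,0,0,0],[0,0,14,0,0,0],[0,0,17,0,0,0],[0,0,18.5,0,0,0],[0,0,18.9,0,0,0],[0,0,18.9,0,0,0],[0,0,18.9,0,0,0],[0,0,18.9,0,0,0]],
  ],
)

```text
t: 25.8
ee_pos: [0.6248, -0.3128, 0.0558]
tcp_rot: [-3.141, 0.004, 2.771]
ft_force: [-0.0, 0.4, -0.2]
opening: 0.0003
grip_force: 0.0
```

Emit:
jog_arm(
  steps=[
    [[0,0,0.2,0,0,0],[0,0,0.2,0,0,0],[0,0,0.2,0,0,0]],
  ],
)

```text
t: 26.1
ee_pos: [0.6239, -0.3123, 0.0524]
tcp_rot: [-3.142, 0.001, 2.771]
ft_force: [0.2, 0.6, 1.1]
opening: 0.0003
grip_force: 0.6
```

Emit:
jog_arm(
  steps=[
    [[0,0,0.2,0,0,0],[0,0,0.2,0,0,0],[0,0,0.2,0,0,0]],
  ],
)

```text
t: 26.4
ee_pos: [0.6239, -0.3123, 0.0502]
tcp_rot: [-3.142, 0.001, 2.771]
ft_force: [-0.5, 0.3, 2.1]
opening: 0.0005
grip_force: 1.3
```

Emit:
jog_arm(
  steps=[
    [[0,0,0.2,0,0,0],[0,0,0.2,0,0,0],[0,0,0.2,0,0,0]],
  ],
)

```text
t: 26.7
ee_pos: [0.6239, -0.3123, 0.0481]
tcp_rot: [3.142, 0.0, 2.771]
ft_force: [0.3, 0.1, 4.1]
opening: 0.0006
grip_force: 1.9
```

Emit:
jog_arm(
  steps=[
    [[0,0,0.2,0,0,0],[0,0,0.4,0,0,0],[0,0,0.5,0,0,0],[0,0,0.5,0,0,0]],
  ],
)

```text
t: 27.1
ee_pos: [0.624, -0.3123, 0.0461]
tcp_rot: [-3.141, 0.002, 2.771]
ft_force: [-5.3, 1.8, 17.6]
opening: 0.0007
grip_force: 8.7
```

The spring starts at about 52–53 mm and hits a hard stop at 46 mm, which is the full 6 mm stroke. I'll retreat and hand in.

Emit:
jog_arm(
  steps=[
    [[0,0,-3,0,0,0],[0,0,-8,0,0,0],[0,0,-13,0,0,0],[0,0,-18,0,0,0],[0,0,-20,0,0,0],[0,0,-20,0,0,0],[0,0,-20,0,0,0],[0,0,-20,0,0,0]],
  ],
)

```text
t: 27.9
ee_pos: [0.6228, -0.3117, 0.2399]
tcp_rot: [3.141, -0.005, 2.771]
ft_force: [0.3, 0.1, -0.3]
opening: 0.0001
grip_force: 0.0
```

```bash
python3 -c "
from plant import *
print(job_done())"
```

```text
the job is handed in; nothing more can be done
None
```

The full canister (about 5.1 N) is upright on the scale and released, the green button was pressed to its stop (twice, the second to confirm the stroke), both empties are back in their tray places, and the job was handed in at about 28 s with no verdict returned.

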